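# Change over the glue tin behind the solvent bottles

## Task

Change over the glue tins: the orange-lidded tin on the cork pad goes back onto its orange spot at the back of the grey spill tray, and the green-lidded tin from the back of the spill tray goes in the middle of the cork pad. The two tall bottles in front are in the way, so before touching the tins stand both on the blue side tray, leave them there until both tins are changed over, and then put each bottle back exactly where it stood, on the spot of its own cap's colour. Keep all four upright, set them down rather than dropping them, and leave the scissors and the cup of glue sticks alone.

Things in the scene. Friction and masses are not known exactly. Their poses are not given: they have to be found in the camera images.
- red_bottle: Tall white plastic bottle with a red cap and a red band on its label; at the start it stands on a red spot in the front row of the spill tray. Body 56 mm across, straight up to 118 mm, shoulder to 134 mm, cap 32 mm across from 138 mm to the top at 160 mm. Grip from above by the upper body (e.g. 112 mm up) or the cap. Origin: centre of the underside, z up. 0.26 kg.
- blue_bottle: Tall aluminium bottle with a blue cap and a blue band on its label; at the start it stands on a blue spot in the front row of the spill tray. Body 56 mm across, straight up to 118 mm, shoulder to 134 mm, cap 32 mm across from 138 mm to the top at 160 mm. Grip from above by the upper body (e.g. 112 mm up) or the cap. Origin: centre of the underside, z up. 0.26 kg.
- green_tin: Low steel tin with a green lid; at the start it stands on a green spot in the back row of the spill tray, beside the empty orange spot. Round, 58 mm in diameter, 62 mm high in all, straight sides. Origin at the centre of its underside, z up. About 0.24 kg.
- orange_tin: Low steel tin with an orange lid; at the start it stands in the middle of the cork pad. Round, 58 mm in diameter, 62 mm high in all, straight sides. Origin at the centre of its underside, z up. About 0.24 kg.
- orange_spot: Flat round orange spot, 64 mm in diameter and 1 mm thick, marked on the floor of the spill tray in its back row: the empty place of the orange tin. Only a mark: containers stand on the tray's floor itself. Origin at its centre, 4 mm above the table.
- spill_tray: Grey open tray, 170 mm (x) by 190 mm (y), rim 22 mm high, walls and floor 4 mm thick, fixed. Origin under its centre at table height; +x points to its back row, away from the robot. Centres of its four colour spots: x = -33 mm (front: red, blue) and +33 mm (back: orange, green), y = -43 and +43 mm; which colour of a row is left or right varies.
- side_tray: Empty blue open tray, the side area where the bottles wait: 120 mm (its x) by 220 mm (its y), rim 16 mm high, walls and floor 4 mm thick, fixed to the table. Origin under its centre at table height. Two bottles fit side by side along its y, for example at y = -50 and +50 mm.
- cork_pad: Round cork pad, 100 mm in diameter, 8 mm thick, fixed to the table: where the tin in use stands. Origin at the centre of its underside; its top is at z = 8 mm.
- scissors: Scissors with one red and one yellow handle loop lying flat to the right beyond the trays, about 200 mm long, 90 mm wide and 13 mm high. Origin on the underside, at the pivot; the blades point along its +x. To be left alone.
- stick_cup: White plastic cup holding glue sticks, standing to the left beyond the trays: 68 mm in diameter, 85 mm high, the sticks up to 120 mm high. Origin at the centre of its underside. To be left alone.
There are look-alikes about, which are no part of the job. What is shaped like the red_bottle but yellow is not meant.

How it is judged:
On the way, in this order (a step that is already met when the one before it is completed fails the run):
1. both bottles stand upright on the blue side tray while both tins are still where they were (x of red_bottle in the frame of side_tray between -0.04 and 0.04 m and y of red_bottle in the frame of side_tray between -0.09 and 0.09 m and z of each of red_bottle, blue_bottle in the frame of side_tray below 0.01 m and linear speed of each of red_bottle, blue_bottle below 0.03 m/s and angle between each of red_bottle, blue_bottle's own z axis and vertical below 0.1 rad and x of blue_bottle in the frame of side_tray between -0.04 and 0.04 m and y of blue_bottle in the frame of side_tray between -0.09 and 0.09 m and distance of each of green_tin, orange_tin from where it was at the start of the episode below 0.015 m), for 0.2 s.
2. the orange tin stands on its orange spot and the green tin on the cork pad, the bottles still on the side tray (horizontal distance between orange_tin and orange_spot below 0.014 m and z of orange_tin in the frame of spill_tray below 0.01 m and horizontal distance between green_tin and cork_pad below 0.018 m and z of green_tin in the frame of cork_pad below 0.014 m and linear speed of each of orange_tin, green_tin, red_bottle, blue_bottle below 0.03 m/s and angle between each of orange_tin, green_tin, red_bottle, blue_bottle's own z axis and vertical below 0.1 rad and x of red_bottle in the frame of side_tray between -0.04 and 0.04 m and y of red_bottle in the frame of side_tray between -0.09 and 0.09 m and z of each of red_bottle, blue_bottle in the frame of side_tray below 0.01 m and x of blue_bottle in the frame of side_tray between -0.04 and 0.04 m and y of blue_bottle in the frame of side_tray between -0.09 and 0.09 m), for 0.2 s.
At the end, for the whole second after the job is handed in: Orange tin standing on the spill tray's floor within 14 mm of the centre of the orange spot; green tin standing on the cork pad within 18 mm of its centre; each bottle standing within 14 mm of where it stood at the start; all upright (tilt under 0.1 rad), released and at rest (horizontal distance between orange_tin and orange_spot below 0.014 m and z of orange_tin in the frame of spill_tray below 0.01 m and horizontal distance between green_tin and cork_pad below 0.018 m and z of green_tin in the frame of cork_pad below 0.014 m and linear speed of each of orange_tin, green_tin, red_bottle, blue_bottle below 0.03 m/s and angle between each of orange_tin, green_tin, red_bottle, blue_bottle's own z axis and vertical below 0.1 rad and distance of each of red_bottle, blue_bottle from where it was at the start of the episode below 0.014 m); the robot touches nothing.
It fails at once if a bottle or tin tipped over (more than 0.5 rad) (angle between any of red_bottle, blue_bottle, orange_tin, green_tin's own z axis and vertical above 0.5 rad).
It fails at once if a bottle or tin dropped or knocked away (faster than 0.7 m/s, as after a fall of 25 mm, with no finger on it) ((linear speed of red_bottle above 0.7 m/s and contact force between red_bottle and the fingers below 0.02 N) or (linear speed of blue_bottle above 0.7 m/s and contact force between blue_bottle and the fingers below 0.02 N) or (linear speed of orange_tin above 0.7 m/s and contact force between orange_tin and the fingers below 0.02 N) or (linear speed of green_tin above 0.7 m/s and contact force between green_tin and the fingers below 0.02 N)).
It fails at once if the scissors or the cup of glue sticks pushed more than 20 mm from its place (distance of any of stick_cup, scissors from where it was at the start of the episode above 0.02 m).
It also fails if it takes over 144 s, if anything falls off the work surface, if the arm or the gripper's body presses on something with over 40 N, if the wrist force passes 120 N, or if a joint passes its speed limit or range.

## Robot

A 6-joint arm with a two-finger parallel gripper is mounted at the origin on the work surface. World frame = base frame: x ahead of the robot, y to its left, z up, the work surface at z = 0. Lengths are in m, angles in rad, forces in N, time in s.
With the tool pointing down it reaches from about 0.35 to 0.725 m from the base axis. Payload 6 kg.
Tool frame: the origin (TCP) lies midway between the tips of the shut fingers; the grasp point (between the pads) lies behind it (bot.hold_point_z is the z of the grasp point in the tool frame, in m); z points along the fingers, y is the direction in which the jaws open and shut (so a half turn about z gives the same grasp; the last joint's range is limited). The gripper opens to 85 mm and grips with 20 to 120 N. Pads are 22 mm wide; open, the fingers measure 114 mm over their backs; the gripper's body (76 mm by 85 mm) begins 54 mm behind the grasp point. The pads swing forward as they close: fully open they stand 13 mm farther back than shut.
Start: joints at [1.569, 0.04, 0.085, 0, -1.615, -0.334], TCP at [0.198, 0.566, 0.231] pointing down, gripper open.
Joint ranges: [-2.56, 2.56], [-1.29, 2.01], [-1.08, 1.49], [-3.29, 1.98], [-2.81, -0.18], [-2.99, 2.99]. Speed limits (rad/s): [2.57, 2.57, 3.01, 3.14, 3.14, 3.14].

## Interface

Orientations are given as a 3x3 rotation matrix whose columns are the frame's x, y, z axes.
In Python, from bench import bot gives the robot as it stands.
- The arm moves only by the tool arm_command, never from a script. Its argument "motion" is a list of rows, each a list of 5 numbers: the shift along the tool's x, y, z in m, then the turn about the tool's z in degrees, then the closure in counts, from 0 (fully open) to 255 (shut). A call has 1 to 8 rows; each row is the pose to reach, as a shift and turn from the pose commanded when the call began, along the tool's axes at that moment; what a row does not reach only later rows make up. A row lasts 1/12 s, in which the tool goes at most 41.7 mm and 7.16 degrees, less where a joint would pass 70% of its speed; a pose out of reach is approached as far as the arm can. A call with a gripper value outside its range is refused whole. The fingers move at their own pace and stop on an object; the grip force is fixed at half the most. Time passes only in rows, so rows that repeat a pose let the fingers close. It gives the time, the measured TCP pose, the force and the opening at its end, in the units of the state.
- bot.get_state(): the state, without advancing time (a new reading comes with each control period).
- bot.read_camera(name): name is "scene" or "top" or "wrist"; returns (picture, depth): 400x640x3 uint8, red, green, blue; 400x640 float32, m along the optical axis (not along the pixel's ray), 0 where there is no reading.
- bot.calibration(name): a dict with "camera_matrix" (3x3 intrinsics, pixels), "world_from_camera" (4x4, takes a point from camera to world coordinates); the wrist camera has in their place "tool_from_camera" (4x4, takes a point from camera to tool coordinates, whose origin is the TCP and whose axes are the flange's). Camera axes: x right, y up, looking along -z (the intrinsics and any distortion apply to the point x, -y, -z); pixel columns grow to the right and rows downward; lengths in m; the calibration is good to about 2 mm. A picture is of the moment at which its call begins: read the wrist's pose just before it. calibration takes no time and is no camera call.
- bot.finish_job(): hands the job in, once; it reports no verdict.
Trained networks look in the newest picture that a camera, given by its name, has taken for a name from the list of things; names that differ only in an ending like _2 or _b are one class to them, and where a whole thing is asked for, a point or a joint stands for the part that bears it (a point fixed in the world has none). Each returns a list of dicts, best first, with "confidence" (0 to 1); they miss things now and then, are a little off and sometimes report something else, mostly with a low value. They report only what shows in the picture. A call takes as long as a camera call. They do not tell look-alikes from the thing itself.
- bot.search_frame(camera, label): "bbox" ([centre column, centre row, width, height] in pixels, round what is visible of it).
- bot.trace(camera, label): "region" (400x640 bool, what is visible of it) and "bbox" ([centre column, centre row, width, height] in pixels, round what is visible of it).
The state is a dict: "time_s": time; "joint_pos": joint angles; "qd": joint speeds; "tau": joint torques, N m; "eef_pos": TCP position; "tcp_rot": TCP orientation; "ft_force": force on the tool from outside, world axes, zero at the start; "ft_torque": the same for the moment, N m; "width": opening from 0.0 (shut) to 1.0 (fully open).
Only numpy, scipy, OpenCV 4.12 (cv2) and the standard library are available. Lean on these libraries where they do the work, as an engineer would, in place of code of your own. Each camera call takes 0.05 s, during which the arm holds its last target. There are 200 camera calls.

## Working session

There is one attempt and no reset: what is moved stays moved. The work goes in short steps, Python scripts to look and compute and a tool call to move; the robot and the scene stay as the last step left them, time stands still between calls to the robot, and variables do not carry over. Pictures are saved under pics/ and viewed, about 12 in all and at most 16, crops included, and the job is handed in when it is done.

Besides the shell and the picture viewer there is one more tool, called after "Emit:" as name(argument=value, ...), one argument or row to a line, values as JSON. arm_command: Moves the arm, as the interface text tells. Its arguments: {"type":"object","properties":{"motion":{"type":"array","items":{"type":"array","items":{"type":"number"}}}},"required":["motion"]}

```bash
mkdir -p pics; ls
cat > h.py <<'E'
import numpy as np, cv2
from bench import bot
def save(n,f,im): cv2.imwrite(f'pics/{f}.png',im[...,::-1])
def cloud(cam,d,st=None):
    c=bot.calibration(cam);K=np.array(c['camera_matrix'])
    if cam=='wrist':
        T=np.eye(4);T[:3,:3]=st['tcp_rot'];T[:3,3]=st['eef_pos'];T=T@np.array(c['tool_from_camera'])
    else:T=np.array(c['world_from_camera'])
    v,u=np.mgrid[:400,:640]
    x=(u-K[0,2])/K[0,0]*d;y=(v-K[1,2])/K[1,1]*d
    P=np.stack([x,-y,-d,np.ones_like(d)],-1)@T.T
    P[d<=0]=np.nan
    return P[...,:3]
E
python3 - <<'E'
from h import *
s=bot.get_state();print({k:np.round(v,3).tolist() for k,v in s.items()},bot.hold_point_z)
print(bot.calibration('top'))
ims=[]
for cam in ('top','scene'):
    im,d=bot.read_camera(cam);save(0,cam+'0',im);P=cloud(cam,d)
    for l in ['red_bottle','blue_bottle','green_tin','orange_tin','orange_spot','spill_tray','side_tray','cork_pad','scissors','stick_cup']:
        for r in bot.trace(cam,l)[:3]:
            if r['confidence']<.3: continue
            Q=P[r['region']];Q=Q[np.isfinite(Q[:,0])]
            if len(Q)<5: continue
            zt=np.percentile(Q[:,2],97);t=Q[Q[:,2]>zt-.006]
            print(cam,l,round(r['confidence'],2),np.round(r['bbox']),'lo',Q.min(0).round(3),'hi',Q.max(0).round(3),'topc',((t.min(0)+t.max(0))/2).round(3),t.mean(0).round(3), im[r['region']].mean(0).round())
E
```

```text
pics
{'time_s': 0.0, 'joint_pos': [1.569, 0.041, 0.084, -0.0, -1.616, -0.334], 'qd': [-0.0, 0.001, 0.0, 0.0, 0.0, 0.0], 'tau': [0.0, -36.82, 34.741, 6.932, -0.005, -0.0], 'eef_pos': [0.198, 0.566, 0.23], 'tcp_rot': [[0.944, -0.329, -0.0], [-0.329, -0.944, -0.002], [0.0, 0.002, -1.0]], 'ft_force': [0.053, 0.01, -0.68], 'ft_torque': [0.038, 0.017, -0.009], 'width': 0.997} -0.0187
{'camera_matrix': array([[361.36602709,   0.        , 318.10882455],
       [  0.        , 361.36602709, 197.57946489],
       [  0.        ,   0.        ,   1.        ]]), 'world_from_camera': array([[ 0.00867176,  0.98542916, -0.16986516,  0.28507728],
       [-0.99992596,  0.00709522, -0.00988595,  0.02694483],
       [-0.00853667,  0.16993831,  0.98541773,  1.04236071],
       [ 0.        ,  0.        ,  0.        ,  1.        ]])}
top red_bottle 0.98 [169. 266.  42.  21.] lo [ 0.237  0.403 -0.001] hi [0.292 0.451 0.163] topc [0.266 0.431 0.159] [0.265 0.431 0.159] [113.  97.  16.]
top red_bottle 0.78 [230. 205.  34.  26.] lo [ 0.4    0.248 -0.001] hi [0.47  0.339 0.168] topc [0.429 0.276 0.164] [0.428 0.2
[... 3198 characters left out ...]
opc [ 0.5   -0.32   0.016] [ 0.504 -0.323  0.014] [ 18.  52. 107.]
scene cork_pad 0.64 [325. 249.  46.  33.] lo [ 0.519 -0.054 -0.001] hi [0.613 0.045 0.013] topc [ 0.568 -0.005  0.009] [ 0.579 -0.013  0.007] [101.  72.  47.]
scene scissors 0.83 [238. 299.  72.  78.] lo [ 0.575 -0.287 -0.005] hi [ 0.77  -0.135  0.015] topc [ 0.676 -0.21   0.011] [ 0.695 -0.217  0.009] [148.  89.  42.]
scene scissors 0.32 [328. 240.  26.  39.] lo [ 0.479 -0.03  -0.004] hi [0.597 0.03  0.074] topc [ 0.566 -0.001  0.07 ] [ 0.566 -0.001  0.069] [117.  71.  43.]
scene stick_cup 0.78 [422. 252.  34.  54.] lo [ 0.539  0.16  -0.004] hi [0.69  0.269 0.121] topc [0.656 0.193 0.115] [0.655 0.19  0.113] [115. 109.  97.]
```

Run:
```python
import cv2
a=cv2.imread('pics/top0.png')[90:310,120:520];cv2.imwrite('pics/top0c.png',cv2.resize(a,None,fx=2,fy=2))
```

```text
(no output)
```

View pics/top0c.png

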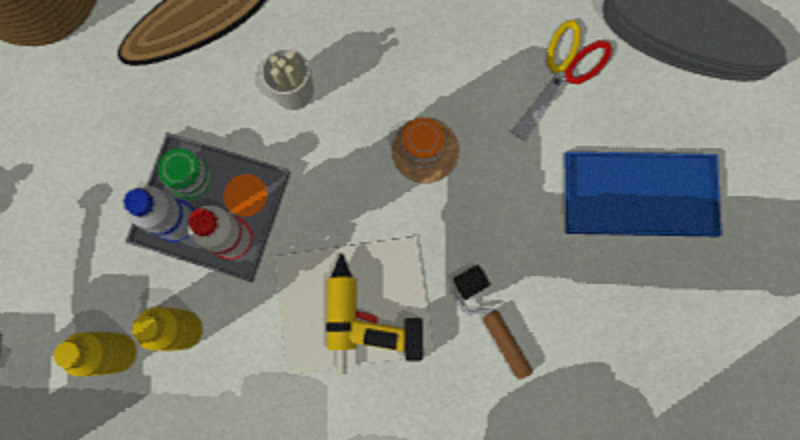

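Run:
```python
import cv2
a=cv2.imread('pics/scene0.png')[60:340,110:510];cv2.imwrite('pics/scene0c.png',cv2.resize(a,None,fx=2,fy=2))
```

```text
(no output)
```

View pics/scene0c.png

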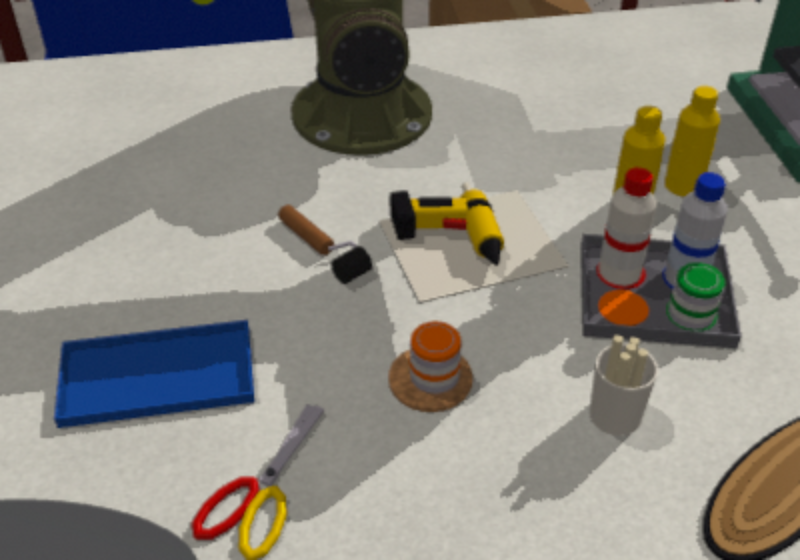

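The top view agrees with the networks: red bottle at crop (203,220), blue (138,200), green tin (182,168), orange spot (245,195), orange tin on the cork at (424,138), and the blue side tray at (642,193). The scene view shows the same. The two all-yellow bottles are the look-alikes. I'll grip with the jaws along the tray's x axis.

Emit:
arm_command(
  motion=[
    [0.03, 0.02, 0, 7, 0],
    [0.07, 0.045, 0, 14, 0],
    [0.11, 0.07, 0, 21, 0],
    [0.15, 0.095, 0, 28, 0],
    [0.19, 0.12, 0, 35, 0],
    [0.23, 0.145, 0, 42, 0],
    [0.27, 0.17, 0, 49, 0],
    [0.3, 0.188, 0, 56, 0],
  ],
)

```text
time_s: 1.77
eef_pos: [0.4031, 0.3088, 0.2317]
tcp_rot: [[0.249, -0.968, 0.001], [-0.968, -0.249, 0.001], [-0.001, -0.001, -1.0]]
ft_force: [0.7, 0.4, 0.3]
width: 0.998
```

```bash
cat >> h.py <<'E'
W=dict(red=(.430,.276),blue=(.453,.359),green=(.520,.339),orange=(.565,0.),spot=(.493,.259),sr=(.5,-.275),sb=(.5,-.375))
def go(xy,z,A=-107):
    s=bot.get_state();R=np.array(s['tcp_rot']);p=np.array(s['eef_pos'])
    if isinstance(xy,str):xy=W[xy]
    a=np.degrees(np.arctan2(R[1,0],R[0,0]))
    print('t',round(s['time_s'],2),'p',p.round(4),'A',a.round(2),'tilt',R[:,2].round(3),'w',round(float(s['width']),3),'F',np.round(s['ft_force'],1))
    print('d_tool',(R.T@(np.array([*xy,z])-p)).round(4),'turn',round((a-A+180)%360-180,2))
E
python3 -c "
from h import *
go('red',.22)"
```

```text
t 1.77 p [0.4031 0.3088 0.2317] A -75.56 tilt [ 0.001  0.001 -1.   ] w 0.998 F [0.7 0.4 0.3]
d_tool [ 0.0384 -0.0179  0.0117] turn 31.44
```

Emit:
arm_command(
  motion=[
    [0.01, -0.005, 0, 7, 0],
    [0.02, -0.01, 0, 14, 0],
    [0.03, -0.015, 0, 21, 0],
    [0.037, -0.018, 0, 28, 0],
    [0.037, -0.018, 0, 31.5, 0],
    [0.037, -0.018, 0, 31.5, 0],
    [0.037, -0.018, 0, 31.5, 0],
  ],
)

```text
time_s: 2.35
eef_pos: [0.4291, 0.2793, 0.2313]
tcp_rot: [[-0.286, -0.958, 0.0], [-0.958, 0.286, 0.0], [-0.0, -0.0, -1.0]]
ft_force: [0.7, 0.3, -0.5]
width: 0.997
```

Run:
```python
from h import *
go('red',.099)
s=bot.get_state();im,d=bot.read_camera('wrist');save(0,'w1',im);P=cloud('wrist',d,s)
for l in ['red_bottle','blue_bottle','green_tin','orange_spot']:
    for r in bot.trace('wrist',l)[:2]:
        Q=P[r['region']];Q=Q[np.isfinite(Q[:,0])]
        if len(Q)<5: continue
        zt=np.percentile(Q[:,2],97);t=Q[Q[:,2]>zt-.006]
        print(l,round(r['confidence'],2),np.round(r['bbox']),'topc',((t.min(0)+t.max(0))/2).round(4),t.mean(0).round(4),(np.ptp(t,axis=0)).round(3))
```

```text
t 2.35 p [0.4291 0.2793 0.2313] A -106.62 tilt [ 0.  0. -1.] w 0.997 F [ 0.7  0.3 -0.5]
d_tool [ 0.0029 -0.0018  0.1323] turn 0.38
red_bottle 0.91 [318. 187.  63.  93.] topc [0.4267 0.2784 0.1624] [0.4262 0.2779 0.1637] [0.034 0.032 0.007]
red_bottle 0.91 [473. 205. 118. 100.] topc [0.2962 0.3408 0.1582] [0.2968 0.3397 0.1595] [0.032 0.033 0.007]
blue_bottle 0.87 [320. 274.  58. 106.] topc [0.4488 0.3316 0.1621] [0.4506 0.3594 0.1633] [0.039 0.092 0.007]
green_tin 0.8 [261. 242.  61.  66.] topc [0.5169 0.3427 0.0651] [0.5159 0.3411 0.0662] [0.058 0.057 0.007]
orange_spot 0.84 [262. 164.  52.  51.] topc [0.4918 0.262  0.0051] [0.4915 0.261  0.005 ] [0.064 0.064 0.005]
```

View pics/w1.png

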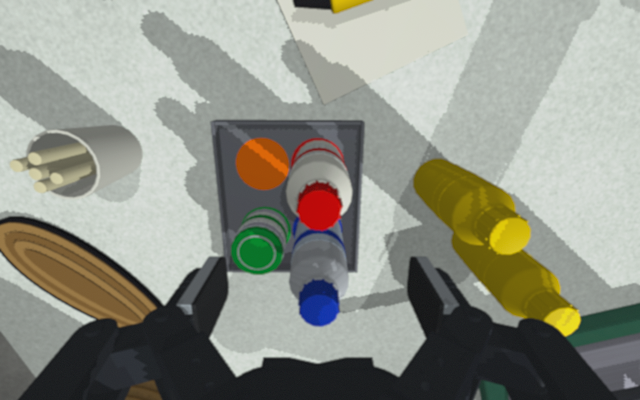

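The wrist view confirms it: the red cap is at (320,205) and the jaws lie along the tray's x axis. I'm going down on the red bottle.

Emit:
arm_command(
  motion=[
    [0.002, 0, 0.03, 0.4, 0],
    [0.002, 0, 0.06, 0.4, 0],
    [0.002, 0, 0.09, 0.4, 0],
    [0.002, 0, 0.11, 0.4, 0],
    [0.002, 0, 0.125, 0.4, 0],
    [0.002, 0, 0.132, 0.4, 0],
    [0.002, 0, 0.132, 0.4, 0],
    [0.002, 0, 0.132, 0.4, 0],
  ],
)

```text
time_s: 3.27
eef_pos: [0.4288, 0.2776, 0.1001]
tcp_rot: [[-0.294, -0.956, 0.001], [-0.956, 0.294, 0.0], [-0.0, -0.001, -1.0]]
ft_force: [-0.1, -0.3, 0.1]
width: 1.001
```

Emit:
arm_command(
  motion=[
    [0, 0, 0, 0, 60],
    [0, 0, 0, 0, 120],
    [0, 0, 0, 0, 255],
    [0, 0, 0, 0, 255],
    [0, 0, 0, 0, 255],
    [0, 0, 0, 0, 255],
    [0, 0, 0, 0, 255],
    [0, 0, 0, 0, 255],
  ],
)

```text
time_s: 3.93
eef_pos: [0.4292, 0.2781, 0.1012]
tcp_rot: [[-0.294, -0.956, 0.002], [-0.956, 0.294, 0.002], [-0.002, -0.002, -1.0]]
ft_force: [-1.6, 0.6, 6.3]
width: 0.631
```

Emit:
arm_command(
  motion=[
    [0, 0, -0.006, 0, 255],
    [0, 0, -0.02, 0, 255],
    [0, 0, -0.04, 0, 255],
    [0, 0, -0.065, 0, 255],
    [0, 0, -0.085, 0, 255],
    [0.01, -0.0045, -0.095, 0, 255],
    [0.03, -0.0136, -0.1, 0, 255],
    [0.06, -0.027, -0.1, 0, 255],
  ],
)

```text
time_s: 4.6
eef_pos: [0.4364, 0.2125, 0.1997]
tcp_rot: [[-0.292, -0.956, -0.0], [-0.956, 0.292, 0.001], [-0.0, 0.0, -1.0]]
ft_force: [0.1, -0.2, -3.0]
width: 0.63
```

Emit:
arm_command(
  motion=[
    [0.033, -0.015, 0, 0, 255],
    [0.066, -0.03, 0, 0, 255],
    [0.099, -0.045, 0, 0, 255],
    [0.132, -0.06, 0, 0, 255],
    [0.165, -0.075, 0, 0, 255],
    [0.198, -0.09, 0, 0, 255],
    [0.225, -0.102, 0, 0, 255],
    [0.24, -0.109, 0, 0, 255],
  ],
)

```text
time_s: 5.27
eef_pos: [0.4692, -0.0525, 0.1985]
tcp_rot: [[-0.297, -0.955, -0.002], [-0.955, 0.297, -0.0], [0.001, 0.002, -1.0]]
ft_force: [0.4, -0.1, -3.6]
width: 0.627
```

```bash
sed -i "s/^W=.*/W=dict(red=(.4285,.277),blue=(.452,.3595),green=(.5185,.3405),orange=(.565,0.),spot=(.4925,.260),sr=(.5,-.275),sb=(.5,-.375))/" h.py; python3 -c "
from h import *
go('sr',.2)"
```

```text
t 5.27 p [ 0.4692 -0.0525  0.1985] A -107.28 tilt [-0.002 -0.    -1.   ] w 0.627 F [ 0.4 -0.1 -3.6]
d_tool [ 0.2033 -0.0955 -0.0015] turn -0.28
```

Emit:
arm_command(
  motion=[
    [0.025, -0.012, 0, 0, 255],
    [0.058, -0.027, 0, 0, 255],
    [0.091, -0.043, 0, 0, 255],
    [0.124, -0.058, 0, 0, 255],
    [0.157, -0.073, 0, 0, 255],
    [0.182, -0.086, 0, 0, 255],
    [0.198, -0.094, 0.005, 0, 255],
    [0.203, -0.095, 0.02, 0, 255],
  ],
)

```text
time_s: 5.93
eef_pos: [0.5009, -0.2747, 0.1798]
tcp_rot: [[-0.298, -0.955, 0.001], [-0.955, 0.298, -0.001], [0.001, -0.001, -1.0]]
ft_force: [-0.2, 0.7, -3.1]
width: 0.633
```

Emit:
arm_command(
  motion=[
    [0, 0, 0.015, 0, 255],
    [0, 0, 0.035, 0, 255],
    [0, 0, 0.052, 0, 255],
    [0, 0, 0.06, 0, 255],
    [0, 0, 0.066, 0, 255],
    [0, 0, 0.07, 0, 255],
    [0, 0, 0.072, 0, 255],
    [0, 0, 0.072, 0, 255],
  ],
)

```text
time_s: 6.6
eef_pos: [0.5012, -0.2714, 0.1077]
tcp_rot: [[-0.295, -0.956, 0.0], [-0.956, 0.295, -0.0], [0.0, -0.0, -1.0]]
ft_force: [-0.3, 0.8, -2.8]
width: 0.629
```

```bash
python3 -c "
from h import *
go('sr',.101)"
```

```text
t 6.6 p [ 0.5012 -0.2714  0.1077] A -107.13 tilt [ 0. -0. -1.] w 0.629 F [-0.3  0.8 -2.8]
d_tool [0.0038 0.0001 0.0067] turn -0.13
```

Emit:
arm_command(
  motion=[
    [0, 0, 0.002, 0, 255],
    [0, 0, 0.004, 0, 255],
    [0, 0, 0.0055, 0, 255],
    [0, 0, 0.0065, 0, 255],
    [0, 0, 0.0065, 0, 255],
  ],
)

```text
time_s: 7.02
eef_pos: [0.5012, -0.2715, 0.1013]
tcp_rot: [[-0.295, -0.956, 0.0], [-0.956, 0.295, -0.001], [0.0, -0.001, -1.0]]
ft_force: [-0.3, 0.1, -0.5]
width: 0.633
```

Weight has come off the gripper, so the bottle is down. Releasing.

Emit:
arm_command(
  motion=[
    [0, 0, 0.0005, 0, 100],
    [0, 0, 0.0005, 0, 60],
    [0, 0, 0, 0, 0],
    [0, 0, 0, 0, 0],
    [0, 0, 0, 0, 0],
    [0, 0, 0, 0, 0],
  ],
)

```text
time_s: 7.52
eef_pos: [0.5012, -0.2714, 0.101]
tcp_rot: [[-0.295, -0.956, 0.0], [-0.956, 0.295, -0.0], [0.0, -0.0, -1.0]]
ft_force: [0.3, 0.3, -0.5]
width: 1.002
```

Emit:
arm_command(
  motion=[
    [0, 0, -0.01, 0, 0],
    [0, 0, -0.03, 0, 0],
    [0, 0, -0.06, 0, 0],
    [0, 0, -0.095, 0, 0],
    [-0.02, 0.006, -0.12, 0, 0],
    [-0.05, 0.016, -0.12, 0, 0],
    [-0.09, 0.028, -0.12, 0, 0],
    [-0.13, 0.041, -0.12, 0, 0],
  ],
)

```text
time_s: 8.18
eef_pos: [0.5001, -0.1346, 0.2222]
tcp_rot: [[-0.297, -0.955, 0.002], [-0.955, 0.297, 0.0], [-0.001, -0.002, -1.0]]
ft_force: [1.0, 0.4, 0.2]
width: 0.996
```

```bash
python3 -c "
from h import *
go('blue',.22)"
```

```text
t 8.18 p [ 0.5001 -0.1346  0.2222] A -107.26 tilt [ 0.002  0.    -1.   ] w 0.996 F [1.  0.4 0.2]
d_tool [-0.4576  0.1925  0.0021] turn -0.26
```

Emit:
arm_command(
  motion=[
    [-0.036, 0.015, 0, 0, 0],
    [-0.072, 0.03, 0, 0, 0],
    [-0.108, 0.045, 0, 0, 0],
    [-0.144, 0.06, 0, 0, 0],
    [-0.18, 0.075, 0, 0, 0],
    [-0.216, 0.09, 0, 0, 0],
    [-0.252, 0.105, 0, 0, 0],
    [-0.288, 0.12, 0, 0, 0],
  ],
)

```text
time_s: 8.85
eef_pos: [0.4699, 0.1769, 0.2221]
tcp_rot: [[-0.294, -0.956, 0.002], [-0.956, 0.294, 0.001], [-0.001, -0.001, -1.0]]
ft_force: [0.3, -0.1, -0.3]
width: 0.996
```

Emit:
arm_command(
  motion=[
    [-0.036, 0.015, 0, 0, 0],
    [-0.072, 0.03, 0, 0, 0],
    [-0.108, 0.045, 0, 0, 0],
    [-0.135, 0.058, 0, 0, 0],
    [-0.155, 0.067, 0, 0, 0],
    [-0.167, 0.072, 0, 0, 0],
    [-0.169, 0.0725, 0, 0, 0],
    [-0.169, 0.0725, 0, 0, 0],
  ],
)

```text
time_s: 9.52
eef_pos: [0.451, 0.3581, 0.221]
tcp_rot: [[-0.294, -0.956, 0.0], [-0.956, 0.294, -0.0], [0.0, -0.0, -1.0]]
ft_force: [-0.3, -0.3, 0.5]
width: 1.002
```

Run:
```python
from h import *
go('blue',.101)
s=bot.get_state();im,d=bot.read_camera('wrist');P=cloud('wrist',d,s)
for l in ['blue_bottle','green_tin','orange_spot']:
    for r in bot.trace('wrist',l)[:2]:
        Q=P[r['region']];Q=Q[np.isfinite(Q[:,0])]
        if len(Q)<5: continue
        zt=np.percentile(Q[:,2],97);t=Q[Q[:,2]>zt-.006]
        print(l,round(r['confidence'],2),'topc',((t.min(0)+t.max(0))/2).round(4),t.mean(0).round(4),(np.ptp(t,axis=0)).round(3))
```

```text
t 9.52 p [0.451  0.3581 0.221 ] A -107.1 tilt [ 0. -0. -1.] w 1.002 F [-0.3 -0.3  0.5]
d_tool [-0.0017 -0.0005  0.12  ] turn -0.1
blue_bottle 0.64 topc [0.4513 0.3616 0.1626] [0.4511 0.3606 0.1637] [0.034 0.034 0.008]
green_tin 0.76 topc [0.5165 0.3427 0.0656] [0.5159 0.3419 0.0664] [0.056 0.057 0.007]
orange_spot 0.83 topc [0.4921 0.2618 0.0052] [0.4918 0.261  0.0051] [0.062 0.063 0.006]
```

Emit:
arm_command(
  motion=[
    [-0.002, 0, 0.03, 0, 0],
    [-0.002, 0, 0.06, 0, 0],
    [-0.002, 0, 0.085, 0, 0],
    [-0.002, 0, 0.105, 0, 0],
    [-0.002, 0, 0.116, 0, 0],
    [-0.002, 0, 0.12, 0, 0],
    [-0.002, 0, 0.12, 0, 0],
    [-0.002, 0, 0.12, 0, 0],
  ],
)

```text
time_s: 10.38
eef_pos: [0.4522, 0.36, 0.1024]
tcp_rot: [[-0.295, -0.956, 0.002], [-0.956, 0.295, 0.001], [-0.002, -0.001, -1.0]]
ft_force: [0.2, 0.8, 0.2]
width: 0.998
```

Emit:
arm_command(
  motion=[
    [0, 0, 0, 0, 60],
    [0, 0, 0, 0, 120],
    [0, 0, 0, 0, 255],
    [0, 0, 0, 0, 255],
    [0, 0, 0, 0, 255],
    [0, 0, 0, 0, 255],
    [0, 0, 0, 0, 255],
    [0, 0, 0, 0, 255],
  ],
)

```text
time_s: 11.05
eef_pos: [0.4524, 0.3605, 0.1027]
tcp_rot: [[-0.294, -0.956, 0.003], [-0.956, 0.294, 0.002], [-0.003, -0.002, -1.0]]
ft_force: [1.3, -0.8, 5.7]
width: 0.631
```

Emit:
arm_command(
  motion=[
    [0, 0, -0.006, 0, 255],
    [0, 0, -0.02, 0, 255],
    [0, 0, -0.04, 0, 255],
    [0, 0, -0.065, 0, 255],
    [0, 0, -0.085, 0, 255],
    [0.01, -0.0045, -0.095, 0, 255],
    [0.03, -0.0136, -0.1, 0, 255],
    [0.06, -0.027, -0.1, 0, 255],
  ],
)

```text
time_s: 11.72
eef_pos: [0.4592, 0.2949, 0.201]
tcp_rot: [[-0.293, -0.956, -0.001], [-0.956, 0.293, 0.0], [-0.0, 0.001, -1.0]]
ft_force: [0.7, -0.7, -2.5]
width: 0.635
```

```bash
python3 -c "
from h import *
go('sb',.2)"
```

```text
t 11.72 p [0.4592 0.2949 0.201 ] A -107.01 tilt [-0.001  0.    -1.   ] w 0.635 F [ 0.7 -0.7 -2.5]
d_tool [ 0.6287 -0.235   0.0007] turn -0.01
```

Emit:
arm_command(
  motion=[
    [0.034, -0.006, 0, 0, 255],
    [0.068, -0.012, 0, 0, 255],
    [0.102, -0.0185, 0, 0, 255],
    [0.136, -0.025, 0, 0, 255],
    [0.17, -0.031, 0, 0, 255],
    [0.204, -0.037, 0, 0, 255],
    [0.238, -0.043, 0, 0, 255],
    [0.272, -0.05, 0, 0, 255],
  ],
)

```text
time_s: 12.38
eef_pos: [0.4259, 0.0182, 0.2001]
tcp_rot: [[-0.294, -0.956, -0.001], [-0.956, 0.294, 0.0], [0.0, 0.001, -1.0]]
ft_force: [1.0, -0.9, -1.9]
width: 0.632
```

Emit:
arm_command(
  motion=[
    [0.034, -0.006, 0, 0, 255],
    [0.068, -0.012, 0, 0, 255],
    [0.102, -0.0185, 0, 0, 255],
    [0.136, -0.025, 0, 0, 255],
    [0.17, -0.031, 0, 0, 255],
    [0.204, -0.037, 0, 0, 255],
    [0.238, -0.043, 0, 0, 255],
    [0.272, -0.05, 0, 0, 255],
  ],
)

```text
time_s: 13.05
eef_pos: [0.3935, -0.2563, 0.2001]
tcp_rot: [[-0.295, -0.956, -0.001], [-0.956, 0.295, 0.001], [-0.001, 0.001, -1.0]]
ft_force: [-0.4, -0.3, -1.9]
width: 0.634
```

```bash
python3 -c "
from h import *
go((.38,-.38),.2)"
```

```text
t 13.05 p [ 0.3935 -0.2563  0.2001] A -107.15 tilt [-0.001  0.001 -1.   ] w 0.634 F [-0.4 -0.3 -1.9]
d_tool [ 0.1222 -0.0236  0.    ] turn -0.15
```

Emit:
arm_command(
  motion=[
    [0.03, -0.006, 0, 0, 255],
    [0.06, -0.012, 0, 0, 255],
    [0.09, -0.018, 0, 0, 255],
    [0.115, -0.023, 0, 0, 255],
    [0.118, -0.04, 0, 0, 255],
    [0.109, -0.065, 0, 0, 255],
    [0.1, -0.09, 0, 0, 255],
    [0.09, -0.115, 0, 0, 255],
  ],
)

```text
time_s: 13.72
eef_pos: [0.4782, -0.3749, 0.1996]
tcp_rot: [[-0.296, -0.955, -0.002], [-0.955, 0.296, 0.001], [-0.001, 0.002, -1.0]]
ft_force: [0.7, 0.1, -0.8]
width: 0.633
```

```bash
python3 -c "
from h import *
go('sb',.108)"
```

```text
t 13.72 p [ 0.4782 -0.3749  0.1996] A -107.22 tilt [-0.002  0.001 -1.   ] w 0.633 F [ 0.7  0.1 -0.8]
d_tool [-0.0063 -0.021   0.0916] turn -0.22
```

Emit:
arm_command(
  motion=[
    [-0.005, -0.016, 0, 0, 255],
    [-0.005, -0.018, 0.015, 0, 255],
    [-0.005, -0.018, 0.035, 0, 255],
    [-0.005, -0.018, 0.055, 0, 255],
    [-0.005, -0.018, 0.073, 0, 255],
    [-0.005, -0.018, 0.084, 0, 255],
    [-0.005, -0.018, 0.09, 0, 255],
    [-0.005, -0.018, 0.09, 0, 255],
  ],
)

```text
time_s: 14.38
eef_pos: [0.496, -0.3749, 0.1091]
tcp_rot: [[-0.295, -0.956, -0.003], [-0.956, 0.295, 0.001], [-0.001, 0.003, -1.0]]
ft_force: [0.1, -0.5, -1.6]
width: 0.63
```

Emit:
arm_command(
  motion=[
    [0, 0, 0.002, 0, 255],
    [0, 0, 0.004, 0, 255],
    [0, 0, 0.0055, 0, 255],
    [0, 0, 0.0065, 0, 255],
    [0, 0, 0.0065, 0, 255],
  ],
)

```text
time_s: 14.8
eef_pos: [0.497, -0.3752, 0.1045]
tcp_rot: [[-0.295, -0.956, 0.0], [-0.956, 0.295, -0.0], [0.0, -0.0, -1.0]]
ft_force: [-0.0, -1.0, -2.3]
width: 0.634
```

Emit:
arm_command(
  motion=[
    [0, 0, 0.001, 0, 255],
    [0, 0, 0.002, 0, 255],
    [0, 0, 0.002, 0, 255],
  ],
)

```text
time_s: 15.05
eef_pos: [0.4971, -0.3754, 0.1028]
tcp_rot: [[-0.295, -0.956, 0.0], [-0.956, 0.295, -0.001], [0.0, -0.001, -1.0]]
ft_force: [-0.2, -0.3, 0.1]
width: 0.631
```

Emit:
arm_command(
  motion=[
    [0, 0, 0.0005, 0, 100],
    [0, 0, 0.0005, 0, 60],
    [0, 0, 0, 0, 0],
    [0, 0, 0, 0, 0],
    [0, 0, 0, 0, 0],
    [0, 0, 0, 0, 0],
  ],
)

```text
time_s: 15.55
eef_pos: [0.497, -0.3752, 0.1024]
tcp_rot: [[-0.295, -0.956, 0.0], [-0.956, 0.295, -0.0], [0.0, -0.0, -1.0]]
ft_force: [-0.6, 0.9, 0.2]
width: 1.001
```

Emit:
arm_command(
  motion=[
    [0, 0, -0.01, 0, 0],
    [0, 0, -0.03, 0, 0],
    [0, 0, -0.06, 0, 0],
    [0, 0, -0.095, 0, 0],
    [0, 0, -0.12, 0, 0],
    [-0.03, 0.004, -0.12, 0, 0],
    [-0.06, 0.01, -0.12, 0, 0],
    [-0.1, 0.013, -0.12, 0, 0],
  ],
)

```text
time_s: 16.22
eef_pos: [0.5135, -0.276, 0.2238]
tcp_rot: [[-0.297, -0.955, 0.001], [-0.955, 0.297, -0.001], [0.0, -0.002, -1.0]]
ft_force: [1.4, 0.3, -0.3]
width: 1.0
```

Emit:
arm_command(
  motion=[
    [-0.04, 0.005, 0, 0, 0],
    [-0.08, 0.01, 0, 0, 0],
    [-0.12, 0.015, 0, 0, 0],
    [-0.16, 0.02, 0, 0, 0],
    [-0.2, 0.025, 0, 0, 0],
    [-0.24, 0.03, 0, 0, 0],
    [-0.26, 0.032, 0, 0, 0],
    [-0.26, 0.032, 0, 0, 0],
  ],
)

```text
time_s: 16.88
eef_pos: [0.5604, -0.0141, 0.2228]
tcp_rot: [[-0.29, -0.957, 0.0], [-0.957, 0.29, 0.001], [-0.001, -0.0, -1.0]]
ft_force: [0.0, -0.9, 0.2]
width: 1.0
```

Run:
```python
from h import *
go('orange',.2)
for cam in ('top','scene','wrist'):
    s=bot.get_state();im,d=bot.read_camera(cam);P=cloud(cam,d,s);save(0,cam+'2',im)
    for l in ['red_bottle','blue_bottle','orange_tin','cork_pad']:
      for r in bot.trace(cam,l)[:2]:
        Q=P[r['region']];Q=Q[np.isfinite(Q[:,0])]
        if len(Q)<5: continue
        zt=np.percentile(Q[:,2],97);t=Q[Q[:,2]>zt-.006]
        print(cam,l,round(r['confidence'],2),'topc',((t.min(0)+t.max(0))/2).round(4),t.mean(0).round(4),(np.ptp(t,axis=0)).round(3))
```

```text
t 16.88 p [ 0.5604 -0.0141  0.2228] A -106.88 tilt [ 0.     0.001 -1.   ] w 1.0 F [ 0.  -0.9  0.2]
d_tool [-0.0148 -0.0002  0.0228] turn 0.12
top red_bottle 0.91 topc [ 0.4987 -0.2714  0.1643] [ 0.4992 -0.2714  0.1639] [0.031 0.032 0.008]
top red_bottle 0.86 topc [0.2977 0.3386 0.1594] [0.2973 0.3387 0.159 ] [0.031 0.029 0.009]
top blue_bottle 0.97 topc [ 0.4972 -0.3729  0.1637] [ 0.4969 -0.3732  0.1637] [0.031 0.029 0.007]
top orange_tin 0.6 topc [5.607e-01 4.000e-04 7.150e-02] [0.5562 0.0085 0.0701] [0.05  0.053 0.009]
top cork_pad 0.68 topc [ 0.554  -0.0058  0.0341] [ 0.5463 -0.0117  0.0084] [0.081 0.095 0.057]
scene red_bottle 0.78 topc [0.2648 0.4299 0.1571] [0.2674 0.4291 0.1572] [0.033 0.029 0.01 ]
scene red_bottle 0.74 topc [ 0.5015 -0.2728  0.1622] [ 0.5027 -0.2721  0.1628] [0.035 0.032 0.008]
scene blue_bottle 0.58 topc [ 0.498  -0.3753  0.1625] [ 0.5008 -0.3748  0.1626] [0.034 0.032 0.009]
scene orange_tin 0.75 topc [0.5661 0.     0.0701] [5.676e-01 3.000e-04 6.950e-02] [0.055 0.054 0.008]
scene cork_pad 0.89 topc [ 0.5661 -0.0059  0.0095] [ 0.5791 -0.0148  0.0071] [0.096 0.096 0.011]
wrist red_bottle 0.94 topc [0.3855 0.1552 0.2033] [0.2981 0.3128 0.1034] [0.202 0.325 0.211]
wrist orange_tin 0.79 topc [0.5615 0.0021 0.0695] [0.5616 0.0008 0.0704] [0.056 0.057 0.007]
wrist cork_pad 0.65 topc [ 0.5618 -0.0066  0.0332] [ 0.5579 -0.0202  0.0081] [0.099 0.091 0.059]
wrist cork_pad 0.61 topc [0.562  0.0019 0.0695] [0.5616 0.0009 0.0704] [0.057 0.057 0.007]
```

View pics/scene2.png

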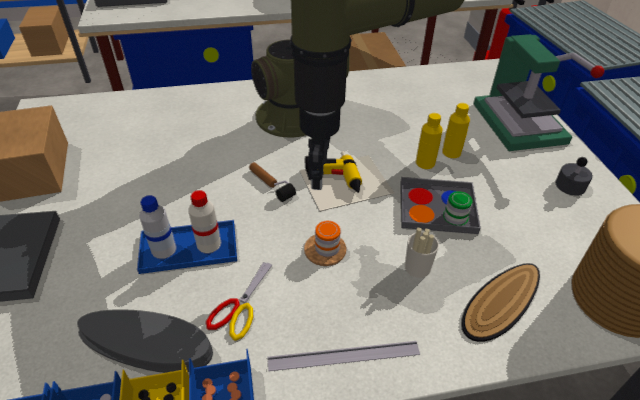

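Both bottles stand on the side tray (about (158,230) and (205,225) in the scene picture), and the orange tin is still on the cork at (327,240). Next is the orange tin.

Emit:
arm_command(
  motion=[
    [-0.015, 0.001, 0.03, 0, 0],
    [-0.015, 0.001, 0.07, 0, 0],
    [-0.015, 0.001, 0.11, 0, 0],
    [-0.015, 0.001, 0.14, 0, 0],
    [-0.015, 0.001, 0.165, 0, 0],
    [-0.015, 0.001, 0.182, 0, 0],
    [-0.015, 0.001, 0.188, 0, 0],
    [-0.015, 0.001, 0.188, 0, 0],
  ],
)

```text
time_s: 18.3
eef_pos: [0.5625, -0.0036, 0.0327]
tcp_rot: [[-0.295, -0.956, -0.003], [-0.956, 0.295, -0.001], [0.002, 0.003, -1.0]]
ft_force: [0.2, 0.0, -0.6]
width: 1.001
```

Emit:
arm_command(
  motion=[
    [0, 0, 0, 0, 60],
    [0, 0, 0, 0, 120],
    [0, 0, 0, 0, 255],
    [0, 0, 0, 0, 255],
    [0, 0, 0, 0, 255],
    [0, 0, 0, 0, 255],
    [0, 0, 0, 0, 255],
    [0, 0, 0, 0, 255],
  ],
)

```text
time_s: 18.97
eef_pos: [0.5648, -0.003, 0.0367]
tcp_rot: [[-0.294, -0.956, 0.004], [-0.956, 0.294, 0.0], [-0.001, -0.003, -1.0]]
ft_force: [-1.1, 1.6, 6.4]
width: 0.666
```

Emit:
arm_command(
  motion=[
    [0, 0, -0.006, 0, 255],
    [0, 0, -0.02, 0, 255],
    [0, 0, -0.04, 0, 255],
    [0, 0, -0.065, 0, 255],
    [0, 0, -0.085, 0, 255],
    [0, 0, -0.1, 0, 255],
    [0, 0, -0.106, 0, 255],
    [0, 0, -0.106, 0, 255],
  ],
)

```text
time_s: 19.63
eef_pos: [0.5641, -0.0031, 0.142]
tcp_rot: [[-0.295, -0.956, 0.003], [-0.956, 0.295, 0.001], [-0.001, -0.002, -1.0]]
ft_force: [-0.3, -0.2, -1.2]
width: 0.663
```

Run:
```python
from h import *
go('spot',.14)
for cam in ('scene','top'):
    s=bot.get_state();im,d=bot.read_camera(cam);P=cloud(cam,d,s)
    for l in ['orange_tin','cork_pad','orange_spot']:
      for r in bot.trace(cam,l)[:2]:
        Q=P[r['region']];Q=Q[np.isfinite(Q[:,0])]
        if len(Q)<5: continue
        zt=np.percentile(Q[:,2],97);t=Q[Q[:,2]>zt-.006]
        print(cam,l,round(r['confidence'],2),'topc',((t.min(0)+t.max(0))/2).round(4),t.mean(0).round(4),(np.ptp(t,axis=0)).round(3))
```

```text
t 19.63 p [ 0.5641 -0.0031  0.142 ] A -107.14 tilt [ 0.003  0.001 -1.   ] w 0.663 F [-0.3 -0.2 -1.2]
d_tool [-0.2303  0.146   0.002 ] turn -0.14
scene orange_tin 0.6 topc [ 0.6778 -0.2103  0.0106] [ 0.6949 -0.2168  0.0092] [0.182 0.147 0.009]
scene orange_tin 0.56 topc [ 0.5824 -0.0009  0.193 ] [0.575  0.0102 0.1759] [0.071 0.056 0.044]
scene cork_pad 0.68 topc [ 0.5635 -0.0046  0.0085] [ 0.5655 -0.0051  0.0073] [0.101 0.098 0.008]
scene orange_spot 0.77 topc [0.4936 0.2602 0.0052] [0.4931 0.2593 0.0041] [0.066 0.063 0.007]
top orange_tin 0.63 topc [ 0.548  -0.0006  0.1765] [0.5548 0.002  0.1714] [0.043 0.055 0.018]
top cork_pad 0.65 topc [ 0.5501 -0.0043  0.1228] [ 0.5497 -0.007   0.0097] [0.088 0.098 0.235]
```

Emit:
arm_command(
  motion=[
    [-0.015, 0.01, 0, 0, 255],
    [-0.045, 0.029, 0, 0, 255],
    [-0.075, 0.048, 0, 0, 255],
    [-0.105, 0.067, 0, 0, 255],
    [-0.135, 0.086, 0, 0, 255],
    [-0.165, 0.106, 0, 0, 255],
    [-0.19, 0.122, 0, 0, 255],
    [-0.21, 0.135, 0, 0, 255],
  ],
)

```text
time_s: 20.7
eef_pos: [0.4954, 0.2393, 0.1401]
tcp_rot: [[-0.293, -0.956, -0.0], [-0.956, 0.293, 0.0], [-0.0, 0.0, -1.0]]
ft_force: [0.6, -0.2, -2.0]
width: 0.663
```

Emit:
arm_command(
  motion=[
    [-0.012, 0.007, 0, 0, 255],
    [-0.018, 0.011, 0.01, 0, 255],
    [-0.018, 0.011, 0.03, 0, 255],
    [-0.018, 0.011, 0.05, 0, 255],
    [-0.018, 0.011, 0.07, 0, 255],
    [-0.018, 0.011, 0.085, 0, 255],
    [-0.018, 0.011, 0.09, 0, 255],
    [-0.018, 0.011, 0.09, 0, 255],
  ],
)

```text
time_s: 21.37
eef_pos: [0.4905, 0.2561, 0.0481]
tcp_rot: [[-0.296, -0.955, -0.003], [-0.955, 0.296, -0.003], [0.003, 0.002, -1.0]]
ft_force: [0.9, 0.5, -1.5]
width: 0.665
```

Run:
```python
from h import *
go((.492,.258),.033)
```

```text
t 21.37 p [0.4905 0.2561 0.0481] A -107.2 tilt [-0.003 -0.003 -1.   ] w 0.665 F [ 0.9  0.5 -1.5]
d_tool [-0.0024 -0.0009  0.0151] turn -0.2
```

Emit:
arm_command(
  motion=[
    [-0.002, -0.001, 0.004, 0, 255],
    [-0.002, -0.001, 0.008, 0, 255],
    [-0.002, -0.001, 0.011, 0, 255],
    [-0.002, -0.001, 0.013, 0, 255],
    [-0.002, -0.001, 0.0145, 0, 255],
    [-0.002, -0.001, 0.0145, 0, 255],
  ],
)

```text
time_s: 21.87
eef_pos: [0.4926, 0.2592, 0.0356]
tcp_rot: [[-0.295, -0.956, -0.0], [-0.956, 0.295, -0.0], [0.0, 0.0, -1.0]]
ft_force: [0.2, -0.0, -3.3]
width: 0.665
```

Emit:
arm_command(
  motion=[
    [0, 0, 0.001, 0, 255],
    [0, 0, 0.002, 0, 255],
    [0, 0, 0.0025, 0, 255],
    [0, 0, 0.0025, 0, 255],
  ],
)

```text
time_s: 22.2
eef_pos: [0.4926, 0.2592, 0.0332]
tcp_rot: [[-0.295, -0.956, -0.0], [-0.956, 0.295, -0.0], [0.0, 0.0, -1.0]]
ft_force: [0.6, -0.2, -1.9]
width: 0.663
```

Emit:
arm_command(
  motion=[
    [0, 0, 0.001, 0, 255],
    [0, 0, 0.0015, 0, 255],
    [0, 0, 0.0015, 0, 255],
  ],
)

```text
time_s: 22.45
eef_pos: [0.4929, 0.2593, 0.0327]
tcp_rot: [[-0.294, -0.956, 0.001], [-0.956, 0.294, 0.0], [-0.0, -0.001, -1.0]]
ft_force: [-2.6, -0.9, 4.5]
width: 0.663
```

Emit:
arm_command(
  motion=[
    [0, 0, -0.0005, 0, 100],
    [0, 0, -0.0005, 0, 60],
    [0, 0, -0.0005, 0, 0],
    [0, 0, -0.0005, 0, 0],
    [0, 0, -0.0005, 0, 0],
    [0, 0, -0.0005, 0, 0],
  ],
)

```text
time_s: 22.95
eef_pos: [0.4927, 0.2592, 0.0322]
tcp_rot: [[-0.295, -0.956, 0.0], [-0.956, 0.295, -0.0], [0.0, -0.0, -1.0]]
ft_force: [-0.1, 1.1, -0.5]
width: 0.999
```

Emit:
arm_command(
  motion=[
    [0, 0, -0.01, 0, 0],
    [0, 0, -0.03, 0, 0],
    [0, 0, -0.06, 0, 0],
    [0, 0, -0.09, 0, 0],
    [-0.02, 0, -0.12, 0, 0],
    [-0.05, 0.001, -0.15, 0, 0],
    [-0.075, 0.001, -0.17, 0, 0],
    [-0.085, 0.001, -0.17, 0, 0],
  ],
)

```text
time_s: 23.62
eef_pos: [0.5188, 0.3437, 0.2087]
tcp_rot: [[-0.294, -0.956, 0.007], [-0.956, 0.294, 0.005], [-0.007, -0.005, -1.0]]
ft_force: [0.7, -1.7, 0.7]
width: 1.0
```

```bash
cat >> h.py <<'E'
def meas(cam,ls):
    s=bot.get_state();im,d=bot.read_camera(cam);P=cloud(cam,d,s)
    for l in ls:
      for r in bot.trace(cam,l)[:2]:
        Q=P[r['region']];Q=Q[np.isfinite(Q[:,0])]
        if len(Q)<5: continue
        zt=np.percentile(Q[:,2],97);t=Q[Q[:,2]>zt-.006]
        print(cam,l,round(r['confidence'],2),'topc',((t.min(0)+t.max(0))/2).round(4),t.mean(0).round(4),(np.ptp(t,axis=0)).round(3))
    return im
E
python3 - <<'E'
from h import *
im=meas('wrist',['orange_tin','green_tin']);save(0,'w3',im)
meas('scene',['orange_tin','green_tin'])
meas('top',['orange_tin','green_tin'])
go((.518,.341),.033)
E
```

```text
wrist orange_tin 0.74 topc [0.493  0.2641 0.0661] [0.4927 0.2635 0.0665] [0.057 0.057 0.007]
wrist green_tin 0.59 topc [0.5172 0.3427 0.0656] [0.5168 0.3416 0.0664] [0.057 0.057 0.007]
scene orange_tin 0.78 topc [0.4956 0.2598 0.0655] [0.4968 0.2608 0.0653] [0.06  0.057 0.008]
scene green_tin 0.82 topc [0.5184 0.3404 0.0658] [0.5206 0.3393 0.0651] [0.059 0.056 0.009]
top orange_tin 0.9 topc [0.4942 0.2606 0.0678] [0.4941 0.2608 0.066 ] [0.055 0.053 0.009]
top orange_tin 0.36 topc [ 0.4987 -0.375   0.1639] [ 0.4977 -0.3745  0.1638] [0.033 0.034 0.009]
top green_tin 0.86 topc [0.5193 0.3392 0.0667] [0.519  0.3393 0.0657] [0.055 0.054 0.009]
t 24.07 p [0.5167 0.3399 0.2021] A -107.17 tilt [-0. -0. -1.] w 1.003 F [ 0.2 -0.9 -0.1]
d_tool [-0.0015 -0.001   0.1691] turn -0.17
```

View pics/w3.png

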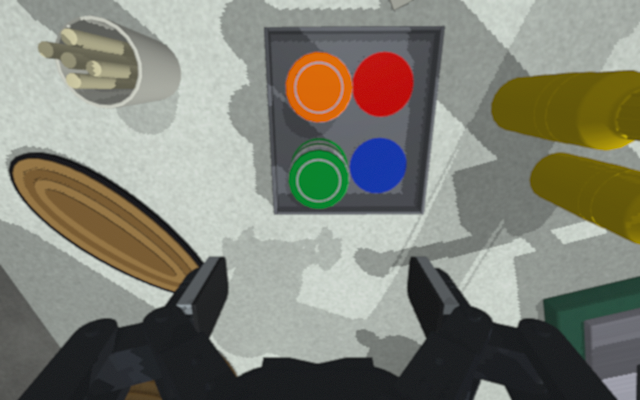

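The orange tin covers its spot at (320,87), within about 2–3 mm. Red and blue spots are free at (383,85) and (378,165). Next is the green tin.

Emit:
arm_command(
  motion=[
    [-0.001, -0.001, 0.03, 0, 0],
    [-0.001, -0.001, 0.065, 0, 0],
    [-0.001, -0.001, 0.1, 0, 0],
    [-0.001, -0.001, 0.13, 0, 0],
    [-0.001, -0.001, 0.153, 0, 0],
    [-0.001, -0.001, 0.165, 0, 0],
    [-0.001, -0.001, 0.168, 0, 0],
    [-0.001, -0.001, 0.168, 0, 0],
  ],
)

```text
time_s: 24.73
eef_pos: [0.5181, 0.3411, 0.0343]
tcp_rot: [[-0.295, -0.956, -0.0], [-0.956, 0.295, -0.001], [0.001, -0.0, -1.0]]
ft_force: [-0.3, 0.3, 0.4]
width: 0.998
```

Emit:
arm_command(
  motion=[
    [0, 0, 0, 0, 60],
    [0, 0, 0, 0, 120],
    [0, 0, 0, 0, 255],
    [0, 0, 0, 0, 255],
    [0, 0, 0, 0, 255],
    [0, 0, 0, 0, 255],
    [0, 0, 0, 0, 255],
    [0, 0, 0, 0, 255],
  ],
)

```text
time_s: 25.4
eef_pos: [0.5191, 0.3424, 0.0369]
tcp_rot: [[-0.294, -0.956, 0.003], [-0.956, 0.294, 0.003], [-0.003, -0.002, -1.0]]
ft_force: [-0.6, 0.5, 6.9]
width: 0.662
```

Emit:
arm_command(
  motion=[
    [0, 0, -0.006, 0, 255],
    [0, 0, -0.02, 0, 255],
    [0, 0, -0.04, 0, 255],
    [0, 0, -0.065, 0, 255],
    [0, 0, -0.085, 0, 255],
    [0, 0, -0.105, 0, 255],
    [0, 0, -0.12, 0, 255],
    [0, 0, -0.12, 0, 255],
  ],
)

```text
time_s: 26.07
eef_pos: [0.5192, 0.3421, 0.1586]
tcp_rot: [[-0.295, -0.956, 0.005], [-0.956, 0.295, 0.004], [-0.005, -0.003, -1.0]]
ft_force: [0.2, 0.4, -0.8]
width: 0.66
```

Run:
```python
from h import *
go((.5645,-.004),.15)
s=bot.get_state();im,d=bot.read_camera('wrist');P=cloud('wrist',d,s)
h=cv2.cvtColor(im,cv2.COLOR_RGB2HSV)
for n,c in (('red',(W['red'])),('blue',W['blue'])):
    m=(h[...,1]>150)&(np.hypot(P[...,0]-c[0],P[...,1]-c[1])<.05)&(P[...,2]<.012)
    m&=((h[...,0]<6)|(h[...,0]>170)) if n=='red' else ((h[...,0]>100)&(h[...,0]<130))
    Q=P[m];print(n,len(Q),Q.mean(0).round(4),((Q.min(0)+Q.max(0))/2).round(4),np.ptp(Q,axis=0).round(3))
```

```text
t 26.07 p [0.5192 0.3421 0.1586] A -107.14 tilt [ 0.005  0.004 -1.   ] w 0.66 F [ 0.2  0.4 -0.8]
d_tool [ 0.3175 -0.1452  0.0076] turn -0.14
red 4188 [0.4282 0.2797 0.0051] [0.4288 0.2805 0.005 ] [0.063 0.063 0.005]
blue 3156 [0.4533 0.3621 0.005 ] [0.4533 0.363  0.0049] [0.063 0.063 0.005]
```

Emit:
arm_command(
  motion=[
    [0.015, -0.007, 0, 0, 255],
    [0.045, -0.021, 0, 0, 255],
    [0.08, -0.037, 0, 0, 255],
    [0.115, -0.053, 0, 0, 255],
    [0.15, -0.069, 0, 0, 255],
    [0.185, -0.085, 0, 0, 255],
    [0.22, -0.101, 0, 0, 255],
    [0.25, -0.114, 0, 0, 255],
  ],
)

```text
time_s: 26.78
eef_pos: [0.5523, 0.066, 0.1524]
tcp_rot: [[-0.295, -0.955, -0.003], [-0.955, 0.295, -0.001], [0.002, 0.002, -1.0]]
ft_force: [1.1, 0.3, -1.4]
width: 0.661
```

Emit:
arm_command(
  motion=[
    [0.03, -0.014, 0, 0, 255],
    [0.055, -0.025, 0, 0, 255],
    [0.066, -0.03, 0.01, 0, 255],
    [0.067, -0.03, 0.03, 0, 255],
    [0.067, -0.03, 0.055, 0, 255],
    [0.067, -0.03, 0.08, 0, 255],
    [0.067, -0.03, 0.1, 0, 255],
    [0.067, -0.03, 0.1, 0, 255],
  ],
)

```text
time_s: 27.45
eef_pos: [0.5579, -0.0045, 0.047]
tcp_rot: [[-0.295, -0.955, -0.011], [-0.955, 0.296, -0.001], [0.004, 0.01, -1.0]]
ft_force: [-1.6, 0.0, -3.0]
width: 0.664
```

Run:
```python
from h import *
go((.5645,-.005),.04)
```

```text
t 27.45 p [ 0.5579 -0.0045  0.047 ] A -107.19 tilt [-0.011 -0.001 -1.   ] w 0.664 F [-1.6  0.  -3. ]
d_tool [-0.0015 -0.0065  0.0069] turn -0.19
```

Emit:
arm_command(
  motion=[
    [0, -0.001, 0.001, 0, 255],
    [0, -0.002, 0.002, 0, 255],
    [0, -0.002, 0.003, 0, 255],
    [0, -0.002, 0.003, 0, 255],
  ],
)

```text
time_s: 27.78
eef_pos: [0.5648, -0.0044, 0.0525]
tcp_rot: [[-0.295, -0.956, 0.002], [-0.956, 0.295, 0.0], [-0.001, -0.002, -1.0]]
ft_force: [-0.6, -0.7, -0.7]
width: 0.663
```

Emit:
arm_command(
  motion=[
    [0, 0, 0.004, 0, 255],
    [0, 0, 0.007, 0, 255],
    [0, 0, 0.009, 0, 255],
    [0, 0, 0.0105, 0, 255],
    [0, 0, 0.0115, 0, 255],
    [0, 0, 0.0115, 0, 255],
  ],
)

```text
time_s: 28.28
eef_pos: [0.5642, -0.0047, 0.0409]
tcp_rot: [[-0.294, -0.956, 0.0], [-0.956, 0.294, -0.001], [0.001, -0.0, -1.0]]
ft_force: [-3.6, 0.5, 4.8]
width: 0.663
```

Emit:
arm_command(
  motion=[
    [0, 0, -0.0005, 0, 100],
    [0, 0, -0.0005, 0, 60],
    [0, 0, -0.0005, 0, 0],
    [0, 0, -0.0005, 0, 0],
    [0, 0, -0.0005, 0, 0],
    [0, 0, -0.0005, 0, 0],
  ],
)

```text
time_s: 28.78
eef_pos: [0.5642, -0.0046, 0.0402]
tcp_rot: [[-0.295, -0.956, 0.0], [-0.956, 0.295, -0.0], [0.0, -0.0, -1.0]]
ft_force: [1.2, 0.2, 0.6]
width: 1.002
```

Emit:
arm_command(
  motion=[
    [0, 0, -0.01, 0, 0],
    [0, 0, -0.03, 0, 0],
    [0, 0, -0.06, 0, 0],
    [0, 0, -0.1, 0, 0],
    [0, 0, -0.14, 0, 0],
    [0.02, -0.002, -0.17, 0, 0],
    [0.05, -0.006, -0.18, 0, 0],
    [0.085, -0.01, -0.18, 0, 0],
  ],
)

```text
time_s: 29.45
eef_pos: [0.55, -0.0889, 0.2258]
tcp_rot: [[-0.292, -0.956, 0.008], [-0.956, 0.292, -0.0], [-0.002, -0.007, -1.0]]
ft_force: [0.5, -0.5, -0.1]
width: 0.999
```

Emit:
arm_command(
  motion=[
    [0.038, -0.0045, 0, 0, 0],
    [0.076, -0.009, 0, 0, 0],
    [0.114, -0.0135, 0, 0, 0],
    [0.152, -0.018, 0, 0, 0],
    [0.19, -0.022, 0, 0, 0],
    [0.228, -0.027, 0, 0, 0],
    [0.26, -0.031, 0, 0, 0],
    [0.28, -0.0335, 0, 0, 0],
  ],
)

```text
time_s: 30.12
eef_pos: [0.4969, -0.3691, 0.221]
tcp_rot: [[-0.297, -0.955, -0.0], [-0.955, 0.297, -0.001], [0.001, -0.0, -1.0]]
ft_force: [0.5, 0.7, 0.6]
width: 1.004
```

Run:
```python
from h import *
im=meas('wrist',['blue_bottle','red_bottle']);save(0,'w4',im)
meas('scene',['orange_tin','green_tin','cork_pad','red_bottle','blue_bottle'])
im=meas('top',['orange_tin','green_tin','cork_pad']);save(0,'top4',im)
go((.4975,-.374),.103)
```

```text
wrist blue_bottle 0.62 topc [ 0.4965 -0.3739  0.1624] [ 0.4962 -0.3751  0.1637] [0.034 0.034 0.007]
wrist red_bottle 0.92 topc [ 0.4984 -0.3074  0.1619] [ 0.4981 -0.2731  0.1634] [0.033 0.105 0.007]
scene orange_tin 0.72 topc [0.4949 0.2613 0.0658] [0.4967 0.2605 0.0651] [0.06  0.058 0.008]
scene green_tin 0.89 topc [ 0.5658 -0.0069  0.07  ] [ 0.5672 -0.0068  0.0693] [0.058 0.056 0.008]
scene cork_pad 0.8 topc [ 0.5706 -0.0045  0.0085] [ 0.5815 -0.005   0.0072] [0.089 0.096 0.009]
scene red_bottle 0.85 topc [0.2999 0.3375 0.1574] [0.3006 0.337  0.1579] [0.03  0.028 0.009]
scene red_bottle 0.66 topc [0.2661 0.4314 0.1575] [0.2671 0.4301 0.1581] [0.036 0.03  0.008]
scene blue_bottle 0.63 topc [ 0.4982 -0.3755  0.1621] [ 0.5004 -0.3751  0.1626] [0.034 0.033 0.008]
top orange_tin 0.82 topc [0.4943 0.2618 0.0668] [0.4946 0.2612 0.0659] [0.055 0.057 0.007]
top green_tin 0.85 topc [ 0.5637 -0.0066  0.0709] [ 0.5636 -0.0058  0.0701] [0.056 0.056 0.008]
top cork_pad 0.67 topc [ 0.555  -0.0058  0.0095] [ 0.5473 -0.0043  0.0081] [0.079 0.095 0.009]
t 30.77 p [ 0.4984 -0.3657  0.2205] A -107.09 tilt [ 0. -0. -1.] w 1.0 F [ 0.5 -0.1  0.3]
d_tool [ 0.0082 -0.0016  0.1175] turn -0.09
```

View pics/top4.png

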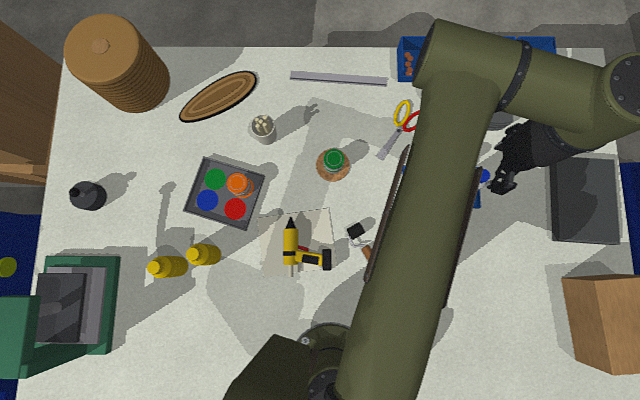

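The green tin is centred on the cork at (333,160) and the orange tin is on its spot at (237,183). Now I'll return the blue bottle first, going around red.

Emit:
arm_command(
  motion=[
    [0.008, -0.001, 0.03, 0, 0],
    [0.008, -0.001, 0.06, 0, 0],
    [0.008, -0.001, 0.085, 0, 0],
    [0.008, -0.001, 0.103, 0, 0],
    [0.008, -0.001, 0.113, 0, 0],
    [0.008, -0.001, 0.118, 0, 0],
    [0.008, -0.001, 0.118, 0, 0],
    [0.008, -0.001, 0.118, 0, 0],
  ],
)

```text
time_s: 31.43
eef_pos: [0.4973, -0.3744, 0.1037]
tcp_rot: [[-0.294, -0.956, 0.001], [-0.956, 0.294, -0.001], [0.001, -0.002, -1.0]]
ft_force: [0.1, -0.4, 1.2]
width: 1.004
```

Emit:
arm_command(
  motion=[
    [0, 0, 0, 0, 60],
    [0, 0, 0, 0, 120],
    [0, 0, 0, 0, 255],
    [0, 0, 0, 0, 255],
    [0, 0, 0, 0, 255],
    [0, 0, 0, 0, 255],
    [0, 0, 0, 0, 255],
    [0, 0, 0, 0, 255],
  ],
)

```text
time_s: 32.1
eef_pos: [0.4976, -0.3748, 0.1043]
tcp_rot: [[-0.295, -0.956, 0.003], [-0.956, 0.295, -0.002], [0.001, -0.003, -1.0]]
ft_force: [0.8, -0.2, 5.8]
width: 0.63
```

Emit:
arm_command(
  motion=[
    [0, 0, -0.006, 0, 255],
    [0, 0, -0.02, 0, 255],
    [0, 0, -0.04, 0, 255],
    [0, 0, -0.065, 0, 255],
    [0, 0, -0.085, 0, 255],
    [0, 0, -0.1, 0, 255],
    [0.01, 0.02, -0.1, 0, 255],
    [0.018, 0.045, -0.1, 0, 255],
  ],
)

```text
time_s: 32.77
eef_pos: [0.4487, -0.3777, 0.202]
tcp_rot: [[-0.294, -0.956, -0.0], [-0.956, 0.294, 0.001], [-0.001, 0.001, -1.0]]
ft_force: [-0.3, -0.3, -1.4]
width: 0.626
```

Run:
```python
from h import *
go((.385,-.38),.2)
```

```text
t 32.77 p [ 0.4487 -0.3777  0.202 ] A -107.08 tilt [-0.     0.001 -1.   ] w 0.626 F [-0.3 -0.3 -1.4]
d_tool [0.0209 0.0602 0.002 ] turn -0.08
```

Emit:
arm_command(
  motion=[
    [0.01, 0.028, 0, 0, 255],
    [0.018, 0.05, 0, 0, 255],
    [0.015, 0.062, 0, 0, 255],
    [-0.01, 0.067, 0, 0, 255],
    [-0.043, 0.074, 0, 0, 255],
    [-0.076, 0.081, 0, 0, 255],
    [-0.109, 0.088, 0, 0, 255],
    [-0.142, 0.095, 0, 0, 255],
  ],
)

```text
time_s: 33.43
eef_pos: [0.3988, -0.2128, 0.2017]
tcp_rot: [[-0.295, -0.955, -0.001], [-0.955, 0.295, 0.001], [-0.001, 0.001, -1.0]]
ft_force: [0.7, 0.6, -1.2]
width: 0.63
```

Emit:
arm_command(
  motion=[
    [-0.034, 0.0072, 0, 0, 255],
    [-0.068, 0.0144, 0, 0, 255],
    [-0.102, 0.0216, 0, 0, 255],
    [-0.136, 0.0288, 0, 0, 255],
    [-0.17, 0.036, 0, 0, 255],
    [-0.204, 0.0432, 0, 0, 255],
    [-0.238, 0.05, 0, 0, 255],
    [-0.272, 0.0575, 0, 0, 255],
  ],
)

```text
time_s: 34.1
eef_pos: [0.4239, 0.0643, 0.202]
tcp_rot: [[-0.294, -0.956, -0.001], [-0.956, 0.294, 0.0], [0.0, 0.001, -1.0]]
ft_force: [-0.2, 0.5, -1.4]
width: 0.632
```

Run:
```python
from h import *
go((.452,.36),.2)
```

```text
t 34.1 p [0.4239 0.0643 0.202 ] A -107.11 tilt [-0.001  0.    -1.   ] w 0.632 F [-0.2  0.5 -1.4]
d_tool [-0.2909  0.0602  0.002 ] turn -0.11
```

Emit:
arm_command(
  motion=[
    [-0.034, 0.007, 0, 0, 255],
    [-0.068, 0.014, 0, 0, 255],
    [-0.102, 0.021, 0, 0, 255],
    [-0.136, 0.028, 0, 0, 255],
    [-0.17, 0.035, 0, 0, 255],
    [-0.204, 0.042, 0, 0, 255],
    [-0.235, 0.049, 0, 0, 255],
    [-0.26, 0.054, 0, 0, 255],
  ],
)

```text
time_s: 34.77
eef_pos: [0.4489, 0.3289, 0.2011]
tcp_rot: [[-0.294, -0.956, -0.002], [-0.956, 0.294, -0.001], [0.002, 0.002, -1.0]]
ft_force: [0.5, 0.0, -1.9]
width: 0.628
```

Emit:
arm_command(
  motion=[
    [-0.018, 0.004, 0, 0, 255],
    [-0.027, 0.006, 0, 0, 255],
    [-0.027, 0.006, 0.02, 0, 255],
    [-0.027, 0.006, 0.045, 0, 255],
    [-0.027, 0.006, 0.065, 0, 255],
    [-0.027, 0.006, 0.08, 0, 255],
    [-0.027, 0.006, 0.085, 0, 255],
    [-0.027, 0.006, 0.085, 0, 255],
  ],
)

```text
time_s: 35.43
eef_pos: [0.4513, 0.3534, 0.1155]
tcp_rot: [[-0.295, -0.955, -0.002], [-0.955, 0.295, -0.003], [0.003, 0.001, -1.0]]
ft_force: [-0.1, 0.1, -1.9]
width: 0.631
```

Emit:
arm_command(
  motion=[
    [0, 0, 0.001, 0, 255],
    [0, 0, 0.002, 0, 255],
    [0, 0, 0.002, 0, 255],
  ],
)

```text
time_s: 35.68
eef_pos: [0.4523, 0.3548, 0.1165]
tcp_rot: [[-0.295, -0.956, 0.001], [-0.956, 0.295, 0.001], [-0.002, -0.001, -1.0]]
ft_force: [-0.5, 0.2, -1.6]
width: 0.627
```

Run:
```python
from h import *
go((.4522,.36),.104)
```

```text
t 35.68 p [0.4523 0.3548 0.1165] A -107.14 tilt [ 0.001  0.001 -1.   ] w 0.627 F [-0.5  0.2 -1.6]
d_tool [-0.0049  0.0017  0.0125] turn -0.14
```

Emit:
arm_command(
  motion=[
    [-0.003, 0.001, 0.001, 0, 255],
    [-0.005, 0.0015, 0.004, 0, 255],
    [-0.005, 0.0015, 0.007, 0, 255],
    [-0.005, 0.0015, 0.009, 0, 255],
    [-0.005, 0.0015, 0.01, 0, 255],
    [-0.005, 0.0015, 0.011, 0, 255],
    [-0.005, 0.0015, 0.011, 0, 255],
  ],
)

```text
time_s: 36.27
eef_pos: [0.452, 0.3597, 0.1044]
tcp_rot: [[-0.295, -0.956, 0.0], [-0.956, 0.295, 0.0], [-0.0, -0.0, -1.0]]
ft_force: [-0.3, -0.2, -1.4]
width: 0.628
```

Emit:
arm_command(
  motion=[
    [0, 0, 0.0007, 0, 255],
    [0, 0, 0.0015, 0, 255],
    [0, 0, 0.0015, 0, 255],
  ],
)

```text
time_s: 36.52
eef_pos: [0.4523, 0.36, 0.1043]
tcp_rot: [[-0.294, -0.956, 0.001], [-0.956, 0.294, 0.001], [-0.002, -0.001, -1.0]]
ft_force: [-2.0, -1.1, 4.6]
width: 0.631
```

Emit:
arm_command(
  motion=[
    [0, 0, -0.0005, 0, 100],
    [0, 0, -0.0005, 0, 60],
    [0, 0, -0.0005, 0, 0],
    [0, 0, -0.0005, 0, 0],
    [0, 0, -0.0005, 0, 0],
    [0, 0, -0.0005, 0, 0],
  ],
)

```text
time_s: 37.02
eef_pos: [0.452, 0.3596, 0.1031]
tcp_rot: [[-0.295, -0.956, -0.0], [-0.956, 0.295, -0.0], [0.0, -0.0, -1.0]]
ft_force: [0.8, -0.4, 0.0]
width: 0.999
```

Emit:
arm_command(
  motion=[
    [0, 0, -0.01, 0, 0],
    [0, 0, -0.03, 0, 0],
    [0, 0, -0.06, 0, 0],
    [0, 0, -0.095, 0, 0],
    [0, 0, -0.12, 0, 0],
    [0.02, -0.008, -0.12, 0, 0],
    [0.05, -0.02, -0.12, 0, 0],
    [0.085, -0.033, -0.12, 0, 0],
  ],
)

```text
time_s: 37.68
eef_pos: [0.4584, 0.2687, 0.2241]
tcp_rot: [[-0.293, -0.956, 0.0], [-0.956, 0.293, 0.001], [-0.001, -0.0, -1.0]]
ft_force: [0.5, -1.1, 0.3]
width: 1.001
```

Emit:
arm_command(
  motion=[
    [0.037, -0.0145, 0, 0, 0],
    [0.074, -0.029, 0, 0, 0],
    [0.111, -0.0435, 0, 0, 0],
    [0.148, -0.058, 0, 0, 0],
    [0.185, -0.0725, 0, 0, 0],
    [0.222, -0.087, 0, 0, 0],
    [0.259, -0.1015, 0, 0, 0],
    [0.296, -0.116, 0, 0, 0],
  ],
)

```text
time_s: 38.35
eef_pos: [0.4819, -0.0503, 0.2246]
tcp_rot: [[-0.294, -0.956, 0.002], [-0.956, 0.294, 0.0], [-0.001, -0.002, -1.0]]
ft_force: [1.3, 0.4, 0.4]
width: 1.001
```

Emit:
arm_command(
  motion=[
    [0.037, -0.0145, 0, 0, 0],
    [0.074, -0.029, 0, 0, 0],
    [0.111, -0.0435, 0, 0, 0],
    [0.148, -0.058, 0, 0, 0],
    [0.175, -0.0685, 0, 0, 0],
    [0.195, -0.0765, 0, 0, 0],
    [0.205, -0.08, 0, 0, 0],
    [0.205, -0.08, 0, 0, 0],
  ],
)

```text
time_s: 39.02
eef_pos: [0.4978, -0.2696, 0.2234]
tcp_rot: [[-0.297, -0.955, -0.001], [-0.955, 0.297, -0.0], [0.001, 0.001, -1.0]]
ft_force: [0.3, 0.4, -0.3]
width: 1.006
```

Run:
```python
from h import *
meas('wrist',['red_bottle'])
meas('scene',['blue_bottle','green_tin'])
im=meas('top',['blue_bottle'])
go((.4995,-.272),.103)
```

```text
wrist red_bottle 0.6 topc [ 0.4984 -0.2704  0.1625] [ 0.4982 -0.2715  0.1637] [0.033 0.033 0.007]
scene blue_bottle 0.73 topc [0.454  0.357  0.1626] [0.4554 0.3563 0.1621] [0.036 0.031 0.01 ]
scene blue_bottle 0.54 topc [0.4962 0.2606 0.0658] [0.4971 0.2611 0.0653] [0.057 0.054 0.009]
scene green_tin 0.86 topc [ 0.566  -0.0068  0.0706] [ 0.5667 -0.0069  0.0696] [0.059 0.056 0.009]
top blue_bottle 0.89 topc [0.4527 0.3589 0.1625] [0.4532 0.3573 0.1628] [0.033 0.034 0.008]
t 39.37 p [ 0.4984 -0.2668  0.2237] A -107.05 tilt [ 0.001 -0.    -1.   ] w 0.997 F [ 0.2  0.  -0.2]
d_tool [ 0.0046 -0.0025  0.1207] turn -0.05
```

Blue is back to within about 2 mm of its start reading. Now red.

Emit:
arm_command(
  motion=[
    [0.0045, -0.002, 0.03, 0, 0],
    [0.0045, -0.002, 0.06, 0, 0],
    [0.0045, -0.002, 0.085, 0, 0],
    [0.0045, -0.002, 0.105, 0, 0],
    [0.0045, -0.002, 0.116, 0, 0],
    [0.0045, -0.002, 0.121, 0, 0],
    [0.0045, -0.002, 0.121, 0, 0],
    [0.0045, -0.002, 0.121, 0, 0],
  ],
)

```text
time_s: 40.03
eef_pos: [0.4994, -0.2728, 0.1038]
tcp_rot: [[-0.294, -0.956, 0.002], [-0.956, 0.294, -0.001], [0.001, -0.002, -1.0]]
ft_force: [0.5, 0.0, 0.8]
width: 0.997
```

Emit:
arm_command(
  motion=[
    [0, 0, 0, 0, 60],
    [0, 0, 0, 0, 120],
    [0, 0, 0, 0, 255],
    [0, 0, 0, 0, 255],
    [0, 0, 0, 0, 255],
    [0, 0, 0, 0, 255],
    [0, 0, 0, 0, 255],
    [0, 0, 0, 0, 255],
  ],
)

```text
time_s: 40.7
eef_pos: [0.4996, -0.2733, 0.1043]
tcp_rot: [[-0.295, -0.956, 0.003], [-0.956, 0.295, -0.002], [0.001, -0.003, -1.0]]
ft_force: [0.1, -1.1, 5.5]
width: 0.631
```

Emit:
arm_command(
  motion=[
    [0, 0, -0.006, 0, 255],
    [0, 0, -0.02, 0, 255],
    [0, 0, -0.04, 0, 255],
    [0, 0, -0.065, 0, 255],
    [0, 0, -0.085, 0, 255],
    [0, 0, -0.1, 0, 255],
    [-0.015, 0.007, -0.1, 0, 255],
    [-0.045, 0.02, -0.1, 0, 255],
  ],
)

```text
time_s: 41.37
eef_pos: [0.4926, -0.2249, 0.2022]
tcp_rot: [[-0.298, -0.955, -0.001], [-0.955, 0.298, 0.0], [0.0, 0.001, -1.0]]
ft_force: [0.8, 1.6, -3.8]
width: 0.629
```

Run:
```python
from h import *
go((.4288,.277),.2)
```

```text
t 41.37 p [ 0.4926 -0.2249  0.2022] A -107.35 tilt [-0.001  0.    -1.   ] w 0.629 F [ 0.8  1.6 -3.8]
d_tool [-0.4601  0.2105  0.0023] turn -0.35
```

Emit:
arm_command(
  motion=[
    [-0.031, 0.014, 0, 0, 255],
    [-0.062, 0.028, 0, 0, 255],
    [-0.093, 0.0425, 0, 0, 255],
    [-0.124, 0.0567, 0, 0, 255],
    [-0.155, 0.071, 0, 0, 255],
    [-0.186, 0.085, 0, 0, 255],
    [-0.217, 0.099, 0, 0, 255],
    [-0.248, 0.113, 0, 0, 255],
  ],
)

```text
time_s: 42.03
eef_pos: [0.4568, 0.0481, 0.2017]
tcp_rot: [[-0.295, -0.956, -0.001], [-0.956, 0.295, 0.0], [0.0, 0.001, -1.0]]
ft_force: [0.4, 1.0, -2.8]
width: 0.624
```

Emit:
arm_command(
  motion=[
    [-0.031, 0.0142, 0, 0, 255],
    [-0.062, 0.0284, 0, 0, 255],
    [-0.093, 0.0425, 0, 0, 255],
    [-0.124, 0.0567, 0, 0, 255],
    [-0.15, 0.0685, 0, 0, 255],
    [-0.17, 0.0777, 0, 0, 255],
    [-0.185, 0.0845, 0, 0, 255],
    [-0.19, 0.087, 0, 0, 255],
  ],
)

```text
time_s: 42.7
eef_pos: [0.4297, 0.2556, 0.2009]
tcp_rot: [[-0.293, -0.956, -0.003], [-0.956, 0.293, -0.001], [0.002, 0.002, -1.0]]
ft_force: [-0.1, -1.1, -3.0]
width: 0.63
```

Run:
```python
from h import *
go((.4288,.277),.117)
```

```text
t 42.7 p [0.4297 0.2556 0.2009] A -107.02 tilt [-0.003 -0.001 -1.   ] w 0.63 F [-0.1 -1.1 -3. ]
d_tool [-0.0204  0.0069  0.0839] turn -0.02
```

Emit:
arm_command(
  motion=[
    [-0.01, 0.0035, 0, 0, 255],
    [-0.018, 0.0065, 0, 0, 255],
    [-0.018, 0.0065, 0.02, 0, 255],
    [-0.018, 0.0065, 0.045, 0, 255],
    [-0.018, 0.0065, 0.065, 0, 255],
    [-0.018, 0.0065, 0.08, 0, 255],
    [-0.018, 0.0065, 0.084, 0, 255],
    [-0.018, 0.0065, 0.084, 0, 255],
  ],
)

```text
time_s: 43.37
eef_pos: [0.4296, 0.272, 0.117]
tcp_rot: [[-0.295, -0.955, -0.002], [-0.955, 0.295, -0.002], [0.003, 0.001, -1.0]]
ft_force: [0.2, -1.3, -2.6]
width: 0.629
```

Emit:
arm_command(
  motion=[
    [0, 0, 0.001, 0, 255],
    [0, 0, 0.002, 0, 255],
    [0, 0, 0.002, 0, 255],
  ],
)

```text
time_s: 43.62
eef_pos: [0.4303, 0.2732, 0.1174]
tcp_rot: [[-0.295, -0.956, 0.001], [-0.956, 0.295, 0.001], [-0.002, -0.001, -1.0]]
ft_force: [0.1, 0.1, -2.6]
width: 0.632
```

Run:
```python
from h import *
go((.4288,.277),.104)
```

```text
t 43.62 p [0.4303 0.2732 0.1174] A -107.15 tilt [ 0.001  0.001 -1.   ] w 0.632 F [ 0.1  0.1 -2.6]
d_tool [-0.0032  0.0026  0.0134] turn -0.15
```

Emit:
arm_command(
  motion=[
    [-0.002, 0.0015, 0.001, 0, 255],
    [-0.0035, 0.002, 0.004, 0, 255],
    [-0.0035, 0.002, 0.007, 0, 255],
    [-0.0035, 0.002, 0.0095, 0, 255],
    [-0.0035, 0.002, 0.011, 0, 255],
    [-0.0035, 0.002, 0.012, 0, 255],
    [-0.0035, 0.002, 0.012, 0, 255],
  ],
)

```text
time_s: 44.2
eef_pos: [0.4291, 0.2768, 0.1045]
tcp_rot: [[-0.295, -0.956, 0.0], [-0.956, 0.295, 0.0], [-0.0, -0.0, -1.0]]
ft_force: [0.7, -0.1, -1.3]
width: 0.63
```

Emit:
arm_command(
  motion=[
    [0, 0, 0.0007, 0, 255],
    [0, 0, 0.0013, 0, 255],
    [0, 0, 0.0013, 0, 255],
  ],
)

```text
time_s: 44.45
eef_pos: [0.4293, 0.2771, 0.1044]
tcp_rot: [[-0.294, -0.956, 0.001], [-0.956, 0.294, 0.001], [-0.001, -0.001, -1.0]]
ft_force: [-3.9, -0.1, 4.9]
width: 0.627
```

Contact. Releasing and rising clear.

Emit:
arm_command(
  motion=[
    [0, 0, -0.0005, 0, 100],
    [0, 0, -0.0005, 0, 60],
    [0, 0, -0.0005, 0, 0],
    [0, 0, -0.0005, 0, 0],
    [0, 0, -0.0005, 0, 0],
    [0, 0, -0.0005, 0, 0],
  ],
)

```text
time_s: 44.95
eef_pos: [0.4291, 0.2767, 0.1034]
tcp_rot: [[-0.295, -0.956, 0.0], [-0.956, 0.295, -0.0], [0.0, -0.0, -1.0]]
ft_force: [0.1, 0.5, 0.4]
width: 0.998
```

Emit:
arm_command(
  motion=[
    [0, 0, -0.01, 0, 0],
    [0, 0, -0.03, 0, 0],
    [0, 0, -0.06, 0, 0],
    [0, 0, -0.095, 0, 0],
    [0, 0, -0.12, 0, 0],
    [0.02, 0, -0.13, 0, 0],
    [0.05, 0, -0.13, 0, 0],
    [0.085, 0, -0.13, 0, 0],
  ],
)

```text
time_s: 45.62
eef_pos: [0.4039, 0.1954, 0.2348]
tcp_rot: [[-0.294, -0.956, 0.001], [-0.956, 0.294, 0.001], [-0.001, -0.001, -1.0]]
ft_force: [0.7, -0.9, 0.3]
width: 1.0
```

Emit:
arm_command(
  motion=[
    [0.03, 0, 0, 0, 0],
    [0.065, 0, 0, 0, 0],
    [0.1, 0, 0, 0, 0],
    [0.135, 0, 0, 0, 0],
    [0.17, 0, 0, 0, 0],
    [0.195, 0, 0, 0, 0],
    [0.2, 0, 0, 0, 0],
    [0.2, 0, 0, 0, 0],
  ],
)

```text
time_s: 46.28
eef_pos: [0.3449, 0.0032, 0.2348]
tcp_rot: [[-0.297, -0.955, 0.003], [-0.955, 0.297, 0.001], [-0.002, -0.002, -1.0]]
ft_force: [0.7, -0.3, -0.4]
width: 0.995
```

Run:
```python
from h import *
L=['red_bottle','blue_bottle','orange_tin','green_tin','scissors','stick_cup']
im=meas('scene',L);save(0,'scene5',im)
meas('top',L)
go((.43,.277),.2)
```

```text
scene red_bottle 0.92 topc [0.3592 0.309  0.1595] [0.3102 0.3335 0.159 ] [0.151 0.088 0.009]
scene red_bottle 0.75 topc [0.4311 0.2743 0.1614] [0.4334 0.2748 0.1619] [0.033 0.032 0.008]
scene blue_bottle 0.93 topc [0.4542 0.3571 0.1616] [0.4558 0.3561 0.1622] [0.036 0.031 0.009]
scene orange_tin 0.73 topc [0.4947 0.2615 0.0657] [0.4963 0.2608 0.0651] [0.058 0.057 0.008]
scene green_tin 0.7 topc [ 0.5657 -0.0073  0.0695] [ 0.5668 -0.0065  0.0694] [0.059 0.056 0.007]
scene scissors 0.71 topc [ 0.677  -0.2113  0.011 ] [ 0.6949 -0.2173  0.0092] [0.184 0.149 0.01 ]
scene scissors 0.25 topc [0.4978 0.2333 0.0038] [0.5011 0.2326 0.0039] [0.03  0.011 0.006]
scene stick_cup 0.98 topc [0.6549 0.1934 0.1149] [0.6551 0.1904 0.1135] [0.034 0.032 0.013]
scene stick_cup 0.34 topc [ 0.5008 -0.3196  0.0153] [ 0.5053 -0.3231  0.0143] [0.128 0.221 0.01 ]
top red_bottle 0.72 topc [0.2659 0.4314 0.159 ] [0.2649 0.4307 0.1587] [0.031 0.031 0.008]
top red_bottle 0.71 topc [0.4291 0.2767 0.1637] [0.43   0.2767 0.1632] [0.03  0.029 0.009]
top blue_bottle 0.94 topc [0.45   0.3328 0.1637] [0.4529 0.357  0.1629] [0.038 0.079 0.01 ]
top orange_tin 0.9 topc [0.4944 0.2617 0.0669] [0.4941 0.2618 0.0659] [0.055 0.056 0.008]
top green_tin 0.61 topc [ 0.5662 -0.0065  0.0722] [ 0.5657 -0.005   0.0703] [0.051 0.05  0.01 ]
top scissors 0.75 topc [ 0.6748 -0.2121  0.0115] [ 0.6903 -0.2156  0.0102] [0.183 0.147 0.008]
top stick_cup 0.96 topc [0.655  0.1939 0.1171] [0.6532 0.1915 0.1145] [0.035 0.032 0.013]
t 46.98 p [0.3451 0.0045 0.2335] A -107.13 tilt [-0. -0. -1.] w 1.001 F [-0.4 -0.  -0.3]
d_tool [-0.2854 -0.0009  0.0334] turn -0.13
```

View pics/scene5.png

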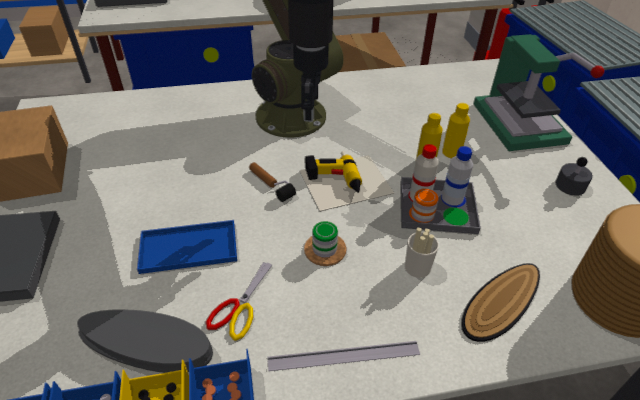

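The picture shows everything in place and upright: red bottle at (425,172), blue at (458,178), orange tin at (424,205), green tin on the cork at (324,238). The side tray is empty and the gripper is clear. Handing in.

```bash
python3 -c "
from bench import bot
print(bot.finish_job())"
```

```text
the job is handed in; nothing more can be done
None
```

The job is done and handed in at about 47 s. Both bottles waited on the blue side tray while the tins were changed over, orange first and then green. Blue then went back to its spot, followed by red.

**Last camera checks:**

| Item | Offset from target | Limit |
|---|---|---|
| Red bottle | about 2 mm from its start reading | 14 mm |
| Blue bottle | about 2–3 mm from its start reading | 14 mm |
| Orange tin | about 2–3 mm from the centre of its spot | 14 mm |
| Green tin | about 2–3 mm from the centre of the cork pad | 18 mm |

All four stand upright, the scissors and cup of glue sticks read within about 2 mm of where they were, and the gripper is open and clear of everything.

**Disagreements:** The wrist camera read y about 2–3 mm higher than the scene and top cameras; I leaned mostly on the scene and top readings. The networks sometimes gave the yellow look-alike bottles, or merged two things into one, and I left those readings out. No check failed.

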